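Set out the leather bench for a sharpening session

ROBOT

A 6-joint arm with a two-finger parallel gripper is mounted at the origin on the work surface. World frame = base frame: x ahead of the robot, y to its left, z up, the work surface at z = 0. Lengths are in mm, angles in rad, forces in N, time in s.
With the tool pointing down it reaches from about 300 to 775 mm from the base axis. Payload 14.6 kg.
Tool frame: the origin (TCP) lies on the centre line of the jaws, within the pads' length; the fingertips stand 19 mm ahead of it and the grasp point (between the pads) is the TCP (bot.tip_reach is the distance from the TCP to the fingertips, in mm); y points along the fingers, x is the direction in which the jaws open and shut, and the axes are right-handed (so a half turn about y gives the same grasp; the last joint's range is limited). The gripper opens to 85 mm and grips with 20 to 120 N. Pads are 22 mm wide; open, the fingers measure 114 mm over their backs; the gripper's body (76 mm by 85 mm) begins 54 mm behind the grasp point. The pads swing forward as they close: fully open they stand 13 mm farther back than shut.
Start: joints at [1.248, 0.3, 1.521, -0, 1.321, -0.067], TCP at [139.159, 532.094, 250.281] pointing down, gripper open.
Joint ranges: [-3.03, 3.03], [-0.79, 2.21], [0.23, 2.52], [-1.04, 4.18], [0, 3.07], [-2.55, 2.55]. Speed limits (rad/s): [2.22, 2.22, 2.57, 3.14, 3.14, 3.14].

INTERFACE

Orientations are given as a unit quaternion [w, x, y, z].
In Python, from rig import bot gives the robot as it stands. Calls block until the motion is done:
- bot.move_to(position, orientation): joint-space move of the TCP to a pose.
- bot.servo_line(position, attitude=None, speed=150, until_force=None): straight line of the TCP; attitude=None keeps the orientation; speed is the mean speed in mm/s. With until_force (N) it stops when the force on the tool has changed by that much, and returns True; else False.
- bot.move_joints(angles): joint-space move.
- bot.move_gripper(opening, grip_force=None): finger opening in mm; grip_force is the grip in N (None keeps the last); returns when the fingers have stopped.
- bot.dwell(seconds).
- bot.ik(position, orientation): joint angles nearest the present ones, or None.
- bot.read_state(): the state.
- bot.read_camera(name): name is "scene" or "side" or "wrist"; returns a dict with "image" (400x640x3 uint8, blue, green, red), "depth" (400x640 float32, mm along the optical axis (not along the pixel's ray), 0 where there is no reading), "fovy" (degrees; the focal length in pixels is half the picture's height over the tangent of half this angle, whatever the lens; pixels are square), "cx", "cy" (the principal point, pixels), "k1" (the pictures are not rectified: a ray, as slopes to the right and down, at radius r is drawn at 1 + k1 r^2 times it, then the intrinsics apply), "eye" and "attitude" of the camera in the world; the wrist camera has in their place "mount" (4x4, takes a point from camera to tool coordinates, whose origin is the TCP and whose axes are the tool frame's). Camera axes: x right, y down, z forward; pixel columns grow to the right and rows downward; lengths in mm; the calibration is good to about 2 mm. A picture is of the moment at which its call begins: read the wrist's pose just before it.
A pose or a line that the arm cannot do raises bot.MotionError and nothing moves.
- bot.finish_job(): hands the job in, once; it reports no verdict.
The state is a dict: "clock": time; "joint_positions": joint angles; "qvel": joint speeds; "effort": joint torques, N m; "ee_pos": TCP position; "tool_rot": TCP orientation; "ft_force": force on the tool from outside, world axes, zero at the start; "moment": the same for the moment, N m; "grip_width": finger opening in mm.
Only numpy, scipy, OpenCV 4.12 (cv2) and the standard library are available. Lean on these libraries where they do the work, as an engineer would, in place of code of your own. Each camera call takes 0.05 s, during which the arm holds its last target. There are 200 camera calls.

TASK

Set out this leather worker's bench for sharpening: lean every flat stone against the wooden rail, each standing on one of its short ends on the bench with its upper end resting on the rail at a clear slant of about 60 degrees; turn every six-sided slip stone until its grooved face is on top, lying on the rubber pad; and pull every chisel out of the wooden block and lay it flat on the floor of the metal tray. Leave the other things on the bench where they are.

Things in the scene. Friction and masses are not known exactly. Their poses are not given: they have to be found in the camera images.
- rail_edge (a point): dark wooden rail, an upright board fixed to the bench: 280 mm long (its y axis), 20 mm thick, 90 mm high. This point is the middle of the top edge of its front face (the flat face towards the robot), 90 mm above the bench; the board lies from 0 to +20 mm along the rail's x axis, which points squarely away from the front face, away from the robot. Two 50 mm high feet stand behind it
- tray: low aluminium tray fixed to the bench, outside 210 mm (x) by 150 mm (y) by 18 mm high, walls and floor 4 mm. Origin: centre of its underside
- pad: black rubber pad fixed to the bench, 270 mm (x) by 120 mm (y), 3 mm thick. Origin: centre of its underside, on the bench
- block: light wooden chisel block fixed to the bench, 36 mm (x) by 176 mm (y) by 85 mm high, with three open square wells 20 by 20 mm in a row at y = -60, 0 and +60 mm, their floors 8 mm above the bench. Origin: centre of its underside
- stone1_center (a point): flat reddish sharpening stone 150 mm (x) by 55 mm (y) by 14 mm (z), about 0.26 kg; one of three, all lying flat on the bench at the start. Point: its centre; axes along its edges
- stone2_center (a point): flat reddish sharpening stone 150 mm (x) by 55 mm (y) by 14 mm (z), about 0.26 kg; one of three, all lying flat on the bench at the start. Point: its centre; axes along its edges
- stone3_center (a point): flat reddish sharpening stone 150 mm (x) by 55 mm (y) by 14 mm (z), about 0.26 kg; one of three, all lying flat on the bench at the start. Point: its centre; axes along its edges
- slip1_center (a point): pale six-sided slip stone (hexagonal prism), 60 mm long along its y axis, 40 mm across flats (faces 23 mm wide, 46 mm across corners), about 0.19 kg; one or two are present, lying on the rubber pad. One of the six faces has a straight groove 8 mm wide and 4 mm deep along its whole length. Point: its centre, on its axis
- slip1_groove (a point): middle of the grooved face of the slip stone slip1, at the mouth of the groove, 20 mm from its centre: the grooved face looks from the centre towards this point
- slip2_center (a point): pale six-sided slip stone (hexagonal prism), 60 mm long along its y axis, 40 mm across flats (faces 23 mm wide, 46 mm across corners), about 0.19 kg; one or two are present, lying on the rubber pad. One of the six faces has a straight groove 8 mm wide and 4 mm deep along its whole length. Point: its centre, on its axis
- slip2_groove (a point): middle of the grooved face of the slip stone slip2, at the mouth of the groove, 20 mm from its centre: the grooved face looks from the centre towards this point
- slip3_center (a point): pale six-sided slip stone (hexagonal prism), 60 mm long along its y axis, 40 mm across flats (faces 23 mm wide, 46 mm across corners), about 0.19 kg; one or two are present, lying on the rubber pad. One of the six faces has a straight groove 8 mm wide and 4 mm deep along its whole length. Point: its centre, on its axis
- slip3_groove (a point): middle of the grooved face of the slip stone slip3, at the mouth of the groove, 20 mm from its centre: the grooved face looks from the centre towards this point
- chisel1_center (a point): leather chisel 160 mm long (along its z axis), about 0.08 kg; two or three are present, each standing blade down in a well of the block. Square wooden handle 16 by 16 mm (sides along its x and y axes), 115 mm long, at its +z end; steel blade 46 mm long, 10 by 4 mm, at its -z end. Point: half-way along its length, 80 mm from either end
- chisel2_center (a point): leather chisel 160 mm long (along its z axis), about 0.08 kg; two or three are present, each standing blade down in a well of the block. Square wooden handle 16 by 16 mm (sides along its x and y axes), 115 mm long, at its +z end; steel blade 46 mm long, 10 by 4 mm, at its -z end. Point: half-way along its length, 80 mm from either end
- chisel3_center (a point): leather chisel 160 mm long (along its z axis), about 0.08 kg; two or three are present, each standing blade down in a well of the block. Square wooden handle 16 by 16 mm (sides along its x and y axes), 115 mm long, at its +z end; steel blade 46 mm long, 10 by 4 mm, at its -z end. Point: half-way along its length, 80 mm from either end
- wax: bystander: yellow block of wax 75 by 50 by 30 mm, origin under its centre
- buckle: bystander: flat brass ring 48 mm across, 6 mm thick, origin under its centre
- spool_a: bystander: blue thread spool 52 mm across, 85 mm tall, origin under its centre
- spool_b: bystander: grey thread spool 52 mm across, 85 mm tall, origin under its centre
- mallet: bystander: mallet with a white head lying along the left side, about 300 mm long
There are look-alikes about, which are no part of the job. What is shaped like the part that bears stone2_center but turquoise is not meant. What is shaped like the part that bears chisel2_center but blue is not meant.

How it is judged (in metres and radians):
At the end, for the whole second after the job is handed in: Stones: on a short end (centre under 85 mm), touching the rail, sloping 43 to 78 degrees, short edges level within 10. Slips: centre over the pad, groove up (above 40.5 mm). Chisels: level within 7 degrees in the tray, centre within 70 mm of its centre (x, y), under 22 mm. All at rest (angle between the x axis of stone1_center and the z axis of rail_edge, either way round between 0.21 and 0.82 rad and angle between the y axis of each of stone1_center, stone2_center, stone3_center and the z axis of rail_edge, either way round above 1.4 rad and height (world z) of each of stone1_center, stone2_center, stone3_center below 0.085 m and contact force between each of stone1, stone2, stone3 and rail above 0.05 N and linear speed of each of stone1, stone2, stone3, slip1, slip2, slip3, chisel1, chisel2, chisel3 below 0.02 m/s and angle between the x axis of stone2_center and the z axis of rail_edge, either way round between 0.21 and 0.82 rad and angle between the x axis of stone3_center and the z axis of rail_edge, either way round between 0.21 and 0.82 rad and height (world z) of each of slip1_groove, slip2_groove, slip3_groove above 0.0405 m and height (world z) of each of slip1_center, slip2_center, slip3_center below 0.028 m and x of slip1_center in the frame of pad between -0.135 and 0.135 m and y of slip1_center in the frame of pad between -0.06 and 0.06 m and x of slip2_center in the frame of pad between -0.135 and 0.135 m and y of slip2_center in the frame of pad between -0.06 and 0.06 m and x of slip3_center in the frame of pad between -0.135 and 0.135 m and y of slip3_center in the frame of pad between -0.06 and 0.06 m and x of chisel1_center in the frame of tray between -0.07 and 0.07 m and y of chisel1_center in the frame of tray between -0.07 and 0.07 m and height (world z) of each of chisel1_center, chisel2_center, chisel3_center below 0.022 m and angle between the z axis of each of chisel1_center, chisel2_center, chisel3_center and the z axis of tray, either way round above 1.45 rad and x of chisel2_center in the frame of tray between -0.07 and 0.07 m and y of chisel2_center in the frame of tray between -0.07 and 0.07 m and x of chisel3_center in the frame of tray between -0.07 and 0.07 m and y of chisel3_center in the frame of tray between -0.07 and 0.07 m).
It fails at once if a bystander (wax, ring, spool or mallet) is shifted by more than 40 mm (distance of any of spool_a, spool_b, wax, buckle, mallet from where it was at the start of the episode above 0.04 m).
Of slip1, slip2, slip3 only 1 to 2 are there at a start; the rules pass over those that are not, and their reading is None.
Of chisel1, chisel2, chisel3 only 2 to 3 are there at a start; the rules pass over those that are not, and their reading is None.
At some moment in a run one of slip1, slip2, slip3 may be knocked a few centimetres aside while the robot is not near it.
Once in a run the grip may slacken for a moment while it holds something.
It also fails if it takes over 210 s, if anything falls off the work surface, if the arm or the gripper's body presses on something with over 40 N, if the wrist force passes 120 N, or if a joint passes its speed limit or range.

## Working session

There is one attempt and no reset: what is moved stays moved. The work goes in short steps, each a Python script; the robot and the scene stay as the last script left them, time stands still between calls to the robot, and variables do not carry over. Pictures are saved under pics/ and viewed, about 12 in all and at most 16, crops included, and the job is handed in when it is done.

```bash
ls; mkdir -p pics
cat > h.py <<'E'
import numpy as np, cv2
from scipy.spatial.transform import Rotation as R
from rig import bot
def q2R(q): return R.from_quat([q[1],q[2],q[3],q[0]]).as_matrix()
def R2q(M):
    q=R.from_matrix(M).as_quat(); return [q[3],q[0],q[1],q[2]]
def cam(name):
    s=bot.read_state(); c=bot.read_camera(name)
    if 'mount' in c:
        T=np.eye(4);T[:3,:3]=q2R(s['tool_rot']);T[:3,3]=s['ee_pos']
        T=T@np.array(c['mount'])
    else:
        T=np.eye(4);a=np.array(c['attitude']);T[:3,:3]=a if a.shape==(3,3) else q2R(a);T[:3,3]=c['eye']
    c['T']=T; c['f']=200/np.tan(np.radians(c['fovy'])/2); return c
def cloud(c):
    v,u=np.mgrid[0:400,0:640].astype(float)
    x=(u-c['cx'])/c['f'];y=(v-c['cy'])/c['f'];xd,yd=x.copy(),y.copy()
    for _ in range(8):
        k=1+c['k1']*(x*x+y*y);x=xd/k;y=yd/k
    d=c['depth'];P=np.stack([x*d,y*d,d],-1)@c['T'][:3,:3].T+c['T'][:3,3]
    P[d<=0]=np.nan
    return P
E
python3 - <<'E'
from h import *
import pickle
s=bot.read_state();print(s)
for n in('scene','side'):
    c=cam(n);cv2.imwrite(f'pics/{n}0.png',c['image']);pickle.dump((c,cloud(c)),open(n+'0.pkl','wb'));print(n,c['T'].round(2).tolist(),c['fovy'],c['k1'])
c=cam('wrist');print(np.array(c['mount']).round(2).tolist())
E
```

```text
pics
{'clock': 0.0, 'joint_positions': array([ 1.24841343e+00,  3.00490748e-01,  1.52163838e+00,  1.29496946e-05,
        1.32068863e+00, -6.65768182e-02]), 'qvel': array([-0.00102939,  0.00042399, -0.00052545,  0.00118718, -0.00161399,
       -0.00054119]), 'effort': array([ 4.74986900e-04, -5.43497086e+01, -3.61795449e+01, -9.27326823e-05,
        3.96587653e-03, -4.91017011e-05]), 'ee_pos': array([139.0788136 , 531.88782569, 249.68628417]), 'tool_rot': array([-0.55945603,  0.55993129,  0.43177534, -0.43249966]), 'ft_force': array([ 0.33845272, -0.50771309, -0.40861851]), 'moment': array([-0.01196779, -0.04002067, -0.0232305 ]), 'grip_width': 85.16808120700131}
scene [[-0.26, 0.73, -0.63, 1208.19], [0.97, 0.2, -0.16, 206.39], [0.01, -0.65, -0.76, 938.65], [0.0, 0.0, 0.0, 1.0]] 48.35469274442677 0.0020076785832331676
side [[0.98, -0.12, 0.16, 325.25], [-0.2, -0.67, 0.71, -815.18], [0.02, -0.73, -0.68, 877.36], [0.0, 0.0, 0.0, 1.0]] 55.06758746102358 -0.0035286228384550007
[[1.0, -0.0, -0.0, 0.86], [0.0, -0.29, 0.96, -123.11], [-0.0, -0.96, -0.29, 73.36], [0.0, 0.0, 0.0, 1.0]]
```

View pics/scene0.png

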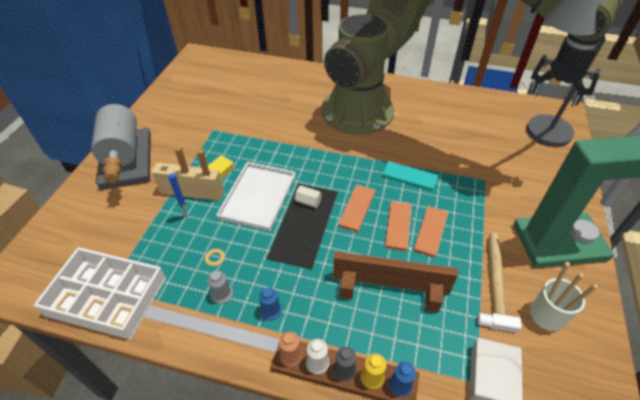

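View pics/side0.png

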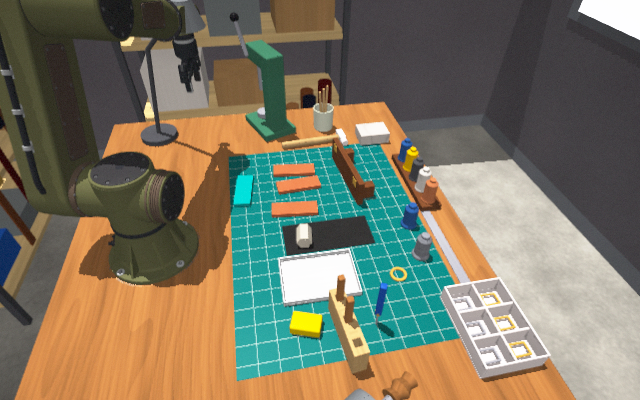

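Scene view: three reddish stones at (357,208), (398,225), (432,230), with the turquoise look-alike at (410,176) excluded. There is one slip on the pad at (308,196). Two brown chisels stand in the block at (183,160) and (203,163), and the third well is empty. The blue look-alike stands at (177,190), outside the block. Next I'll take metric positions from the depth clouds.

```bash
cat > top.py <<'E'
from h import *
import pickle
X0,X1,Y0,Y1=250,800,-300,480   # img: row = x1-x, col = y1-y
im=np.zeros((X1-X0,Y1-Y0,3),np.uint8);zb=np.full(im.shape[:2],-1e3)
def show(n,pix):
    c,P=pickle.load(open(n+'0.pkl','rb'));return [P[v,u].round(0).tolist() for u,v in pix]
hs={}
for n in('scene','side'):
    c,P=pickle.load(open(n+'0.pkl','rb'))
    I=cv2.resize(c['image'],None,fx=3,fy=3,interpolation=cv2.INTER_NEAREST).reshape(-1,3);Q=cv2.resize(P,None,fx=3,fy=3,interpolation=cv2.INTER_LINEAR).reshape(-1,3)
    ok=np.isfinite(Q).all(1);I,Q=I[ok],Q[ok]
    r=(X1-Q[:,0]).astype(int);k=(Y1-Q[:,1]).astype(int)
    ok=(r>=0)&(r<X1-X0)&(k>=0)&(k<Y1-Y0)&(Q[:,2]<230);r,k,I,Q=r[ok],k[ok],I[ok],Q[ok]
    o=np.argsort(Q[:,2]);r,k,I,Q=r[o],k[o],I[o],Q[o]
    up=Q[:,2]>=zb[r,k];im[r[up],k[up]]=I[up];zb[r[up],k[up]]=Q[up,2]
    hsv=cv2.cvtColor(c['image'],cv2.COLOR_BGR2HSV)
    print(n)
    for nm,(lo,hi),zr,mn in [('red',((4,130,120),(14,255,255)),(5,25),100),('turq',((84,150,120),(95,255,255)),(6,30),60),('dark',((0,0,0),(180,255,45)),(-3,12),200),('yellow',((22,150,120),(32,255,255)),(3,50),40),('blue',((105,140,50),(125,255,255)),(20,200),40)]:
        m=cv2.inRange(hsv,lo,hi)&((P[...,2]>zr[0])&(P[...,2]<zr[1])&(abs(P[...,1]-90)<390)&(P[...,0]>200)&(P[...,0]<800)).astype(np.uint8)*255
        L,lab,st,ce=cv2.connectedComponentsWithStats(m)
        for i in range(1,L):
            if st[i,4]>mn:
                Q=P[lab==i];(cx,cy),(w,h),a=cv2.minAreaRect(Q[:,:2].astype(np.float32))
                print(nm,ce[i].round(),(round(cx),round(cy)),(round(w),round(h)),round(a,1),'z',np.percentile(Q[:,2],[5,50,95]).round())
cv2.imwrite('pics/top0.png',im);np.save('zb.npy',zb)
E
python3 top.py
```

```text
scene
red [356. 208.] (430, 94) (50, 148) 84.2 z [11. 15. 18.]
red [398. 226.] (461, 211) (147, 50) 3.7 z [11. 15. 18.]
red [430. 232.] (456, 296) (50, 148) 83.2 z [12. 15. 18.]
turq [410. 175.] (269, 215) (152, 61) 84.3 z [10. 15. 18.]
blue [269. 301.] (781, -31) (28, 40) 15.9 z [26. 70. 86.]
side
red [294. 169.] (456, 292) (58, 145) 82.6 z [ 8. 16. 19.]
red [298. 184.] (458, 209) (148, 58) 2.8 z [ 7. 16. 19.]
red [294. 208.] (428, 89) (59, 146) 84.8 z [ 8. 16. 19.]
turq [243. 190.] (270, 215) (159, 57) 83.2 z [13. 16. 19.]
yellow [398. 273.] (675, -221) (41, 43) 86.2 z [ 4.  7. 10.]
blue [410. 214.] (772, -43) (29, 37) 79.4 z [23. 61. 86.]
```

View pics/top0.png

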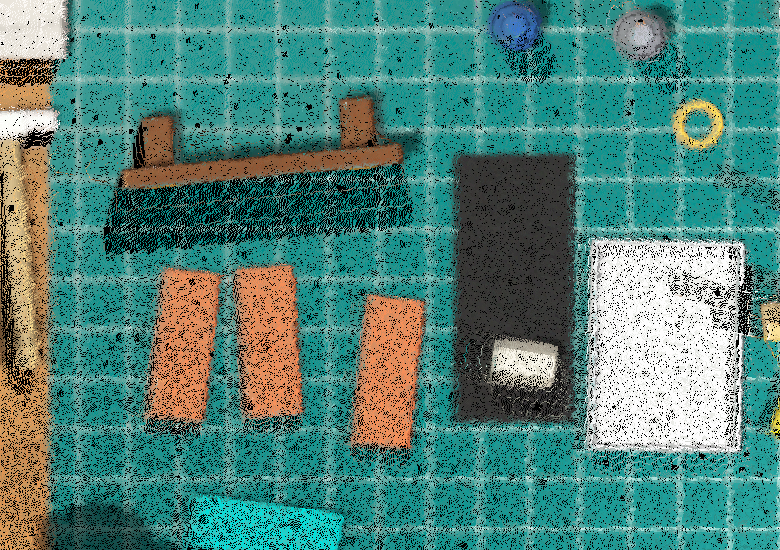

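The top map reads clearly (row = 800−x, col = 480−y). Stones are at cols 183, 268 and 388. The rail front edge runs (123,189)–(403,160), the pad covers cols 456–575, and the slip is at (525,362). The tray spans cols 588–745 and rows 240–450. The block is cut off at the right edge, so next I'll measure it with the chisels and check that the tilted poses are reachable.

```bash
cat >> h.py <<'E'
def tool(yaw,pitch):
    """tool pointing down at pitch 0, tilted forward (along heading yaw) by pitch; jaws along heading's lateral; camera on far/upper side"""
    c,s=np.cos(yaw),np.sin(yaw);f=np.array([c,s,0]);z=np.array([0,0,1.])
    y=np.sin(pitch)*f-np.cos(pitch)*z; zt=np.cos(pitch)*f+np.sin(pitch)*z; x=np.cross(y,zt)
    return R2q(np.stack([x,y,zt],1))
D=np.pi/180
RX=np.array([.995,.0995,0]);RX/=np.linalg.norm(RX);RY=np.array([-RX[1],RX[0],0]);RYAW=np.arctan2(RX[1],RX[0]);RE=np.array([626,217,90.])
E
python3 - <<'E'
from h import *
import pickle
for n in('scene','side'):
    c,P=pickle.load(open(n+'0.pkl','rb'))
    reg=(P[...,0]>380)&(P[...,0]<620)&(P[...,1]<-255)&(P[...,1]>-460)
    hsv=cv2.cvtColor(c['image'],cv2.COLOR_BGR2HSV)
    for z0,z1 in[(75,95),(105,135),(135,160),(160,180)]:
        m=(reg&(P[...,2]>z0)&(P[...,2]<z1)).astype(np.uint8)
        L,lab,st,ce=cv2.connectedComponentsWithStats(m)
        for i in range(1,L):
            if st[i,4]>5:
                Q=P[lab==i];(r)=cv2.minAreaRect(Q[:,:2].astype(np.float32))
                print(n,z0,ce[i].round(),st[i,4],np.round(r[0]),np.round(r[1]),round(r[2],1),'hsv',np.median(hsv[lab==i],0),Q.min(0).round(),Q.max(0).round())
    b=c['image'][130:230,130:260] if n=='scene' else c['image'][250:380,290:420]
    cv2.imwrite(f'pics/crop_{n}.png',cv2.resize(b,None,fx=4,fy=4,interpolation=cv2.INTER_CUBIC))
print(q2R(bot.read_state()['tool_rot']).round(2))
def chk(n,p,q):
    j=bot.ik(p,q);print(n,None if j is None else np.round(j,2))
for s in(-95,0,95):
    chk('stone',(RE+s*RY-60*RX)*[1,1,0]+[0,0,75],tool(RYAW,60*D))
chk('chis',[460,-310,140],tool(0,90*D));chk('chis',[460,-370,230],tool(0,90*D));chk('chisT',[455,-190,24],tool(0,0))
for p in(-35,35): chk('slip',[440,-45,23],tool(-.1,p*D))
E
```

```text
scene 75 [186. 172.] 689 [ 485. -371.] [ 42. 178.] 6.3 hsv [ 19.  93. 199.] [ 458. -459.   75.] [ 515. -281.   95.]
scene 75 [179. 196.] 42 [ 574. -344.] [11. 19.] 31.0 hsv [109.  188.  119.5] [ 565. -355.   75.] [ 579. -337.   95.]
scene 105 [182. 163.] 66 [ 487. -369.] [16. 17.] 73.2 hsv [ 15.  141.  109.5] [ 479. -378.  106.] [ 495. -361.  135.]
scene 105 [204. 165.] 66 [ 483. -308.] [12. 19.] 49.3 hsv [ 16.  131.5 106. ] [ 472. -319.  105.] [ 489. -303.  135.]
scene 105 [176. 187.] 69 [ 575. -344.] [12. 20.] 26.0 hsv [110. 178. 120.] [ 565. -356.  106.] [ 580. -337.  134.]
scene 135 [180. 155.] 59 [ 488. -367.] [13. 20.] 48.0 hsv [ 15. 142. 112.] [ 477. -377.  135.] [ 495. -361.  159.]
scene 135 [202. 157.] 55 [ 483. -307.] [12. 19.] 53.8 hsv [ 16. 122. 107.] [ 472. -318.  136.] [ 490. -303.  160.]
scene 135 [173. 179.] 70 [ 573. -345.] [13. 20.] 26.0 hsv [110.  177.5 125. ] [ 563. -357.  136.] [ 580. -336.  160.]
scene 160 [178. 149.] 42 [ 487. -370.] [17. 17.] 8.5 hsv [ 15.5 137.  173.5] [ 479. -379.  160.] [ 496. -361.  171.]
scene 160 [200. 151.] 39 [ 481. -312.] [14. 15.] 10
[... 1259 characters left out ...]
v [ 14. 159. 220.] [ 473. -323.  160.] [ 489. -307.  171.]
side 160 [384. 285.] 20 [ 571. -352.] [14. 12.] 33.5 hsv [108.  206.5 240.5] [ 562. -356.  160.] [ 578. -345.  164.]
side 160 [350. 299.] 60 [ 486. -374.] [15. 17.] 6.4 hsv [ 14. 158. 202.] [ 478. -382.  160.] [ 494. -365.  172.]
[[ 0.25 -0.   -0.97]
 [ 0.97 -0.    0.25]
 [-0.   -1.    0.  ]]
stone [ 0.16  0.49  2.12  3.24  0.52 -1.63]
stone [ 0.39  0.52  2.05  3.66  0.52 -1.88]
stone [ 0.59  0.58  1.94  4.03  0.55 -2.12]
chis [-1.02  0.62  2.11  2.09  1.36 -1.22]
chis [-1.09  0.45  2.01  1.95  1.27 -0.95]
chisT [-0.47  0.5   1.85 -0.    0.79  1.1 ]
slip [-0.17  0.7   1.63 -0.04  1.42  1.52]
slip [-0.22  0.33  2.32  2.62  0.14 -1.15]
```

View pics/crop_side.png

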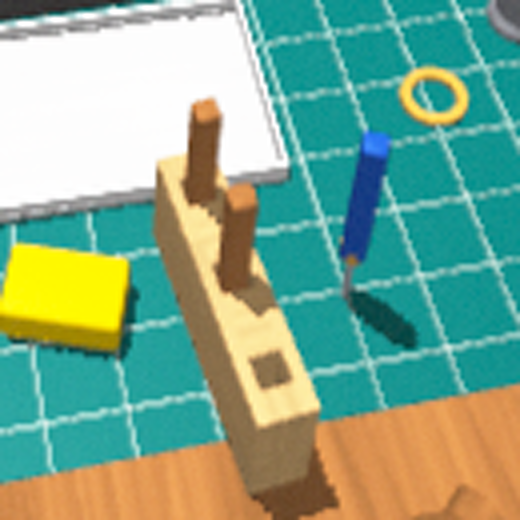

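Side crop: the brown handles stand in the block at crop (203,150) and (240,235), the empty well is at (272,368), and the blue look-alike stands free at (372,190). All the poses are reachable. I'll start with stone A, taking one wrist look to refine its position.

```bash
cat >> h.py <<'E'
def reds(P,img):
    hsv=cv2.cvtColor(img,cv2.COLOR_BGR2HSV)
    m=cv2.inRange(hsv,(3,120,100),(15,255,255))&((P[...,2]>5)&(P[...,2]<30)).astype(np.uint8)*255
    L,lab,st,ce=cv2.connectedComponentsWithStats(cv2.morphologyEx(m,cv2.MORPH_OPEN,np.ones((3,3))))
    out=[]
    for i in range(1,L):
        if st[i,4]>800:
            Q=P[lab==i];t=Q[Q[:,2]>np.median(Q[:,2])-3]
            (c,s,a)=cv2.minAreaRect(t[:,:2].astype(np.float32))
            if s[0]<s[1]:a+=90
            a=(a+90)%180-90
            out.append((c[0],c[1],a,max(s),min(s),np.median(t[:,2])))
    return out
def st(): s=bot.read_state();return f"t={s['clock']:.1f} p={s['ee_pos'].round(1)} w={s['grip_width']:.1f} F={s['ft_force'].round(1)}"
def pick_stone(x,y,yaw,opening):
    q=tool(yaw,0); bot.move_gripper(opening)
    bot.move_to([x,y,90],q); hit=bot.servo_line([x,y,17],speed=80,until_force=6); print('down hit',hit,st())
    bot.move_gripper(40,grip_force=90); print('grip',st())
    bot.servo_line([x,y,150],speed=150); print('lift',st())
def place_stone(s,al=62*D,hold=3.0):
    # hold: TCP distance above stone top face
    u=np.cos(al)*RX+np.sin(al)*np.array([0,0,1]); n=-np.sin(al)*RX+np.cos(al)*np.array([0,0,1])
    c=RE+s*RY-u*(90/np.sin(al))+75*u+7*n
    p=c+n*(7+hold); q=tool(RYAW,al)
    up=p-60*RX+[0,0,150]
    bot.move_to(up,q); print('up',st())
    bot.servo_line(p-25*RX+[0,0,8],speed=120)
    return p
E
python3 - <<'E'
from h import *
bot.move_to([400,200,300],tool(0,0))
c=cam('wrist');P=cloud(c);cv2.imwrite('pics/w1.png',c['image'])
for r in sorted(reds(P,c['image'])): print(np.round(r,1))
print(st())
E
```

```text
[427.5  91.5  -6.6 148.3  53.9  13.5]
[454.6 295.2  -6.3 149.1  55.2  13.4]
[458.3 210.3   3.8 148.5  54.4  13.5]
t=2.0 p=[399.8 200.4 299.9] w=85.4 F=[-0.5  0.4 -0.4]
```

Run:
```python
from h import *
pick_stone(455,295.5,-6.3*D,68)
if bot.read_state()['grip_width']>50:
    p=place_stone(93)
    print(st())
    c=cam('scene');cv2.imwrite('pics/s1.png',cv2.resize(c['image'][180:330,280:500],None,fx=3,fy=3,interpolation=cv2.INTER_CUBIC))
```

```text
down hit False t=4.3 p=[455.3 295.7  17.5] w=67.9 F=[ 0.2 -0.4  0.4]
grip t=4.6 p=[455.4 295.8  18.2] w=52.8 F=[-2.7 -1.5  9.2]
lift t=5.6 p=[454.6 295.3 149. ] w=52.5 F=[-0.5  0.4 -3.2]Traceback (most recent call last):
  File "<stdin>", line 4, in <module>
  File "h.py", line 55, in place_stone
    bot.move_to(up,q); print('up',st())
    ~~~~~~~~~~~^^^^^^
rig.MotionError: the arm cannot take that pose within its joint ranges
```

Run:
```python
from h import *
for al in(55,60,62,65):
  for s in(95,85,75):
    a=al*D;u=np.cos(a)*RX+np.sin(a)*np.array([0,0,1]); n=-np.sin(a)*RX+np.cos(a)*np.array([0,0,1])
    p=RE+s*RY-u*(90/np.sin(a))+75*u+17*n
    o=[]
    for d in([0,0,0],[-25,0,8],[-60,0,60],[-60,0,150],[0,0,60]):
        for dy in(0,-8*D):
            j=bot.ik(p+d[0]*RX+[0,0,d[2]],tool(RYAW+dy,a)); o.append(None if j is None else np.round(j[3:],2).tolist())
    print(al,s,o)
```

```text
55 95 [None, None, None, None, None, None, None, None, None, None]
55 85 [[4.16, 0.42, -2.28], None, [4.17, 0.44, -2.28], None, None, None, None, None, None, None]
55 75 [[4.12, 0.41, -2.26], None, [4.13, 0.43, -2.25], None, None, None, None, None, None, None]
60 95 [[4.03, 0.52, -2.15], None, [4.05, 0.54, -2.15], None, None, None, None, None, None, None]
60 85 [[3.99, 0.51, -2.12], None, [4.01, 0.53, -2.12], None, [4.18, 0.5, -2.28], None, None, None, None, None]
60 75 [[3.96, 0.51, -2.1], None, [3.97, 0.53, -2.1], None, [4.14, 0.5, -2.26], None, None, None, [4.15, 0.43, -2.31], None]
62 95 [[3.98, 0.56, -2.1], None, [4.0, 0.58, -2.1], None, [4.15, 0.55, -2.24], None, None, None, [4.15, 0.48, -2.29], None]
62 85 [[3.94, 0.55, -2.07], None, [3.96, 0.57, -2.07], None, [4.11, 0.54, -2.22], None, None, None, [4.11, 0.48, -2.27], None]
62 75 [[3.91, 0.55, -2.05], None, [3.93, 0.57, -2.05], None, [4.08, 0.53, -2.19], None, None, None, [4.08, 0.47, -2.24], None]
65 95 [[3.91, 0.62, -2.03], [4.18, 0.69, -2.18], [3.93, 0.64, -2.03], None, [4.07, 0.61, -2.16], None, None, None, [4.05, 0.54, -2.2], None]
65 85 [[3.88, 0.62, -2.01], [4.15, 0.69, -2.16], [3.9, 0.64, -2.01], [4.17, 0.71, -2.15], [4.03, 0.6, -2.13], None, None, None, [4.02, 0.53, -2.17], None]
65 75 [[3.85, 0.62, -1.99], [4.12, 0.68, -2.14], [3.87, 0.64, -1.99], [4.14, 0.7, -2.13], [4.0, 0.6, -2.11], None, None, None, [3.98, 0.53, -2.15], None]
```

```bash
cat >> h.py <<'E'
def place_stone(s,al=64*D,hold=3.0,upyaw=15*D):
    Z=np.array([0,0,1])
    u=np.cos(al)*RX+np.sin(al)*Z; n=-np.sin(al)*RX+np.cos(al)*Z
    p=RE+s*RY-u*(90/np.sin(al))+75*u+(14+hold)*n; q=tool(RYAW,al)
    s0=bot.read_state()['ee_pos']; bot.servo_line([s0[0]-30,s0[1],270],speed=250)
    bot.move_to(p-60*RX+[0,0,120],tool(RYAW+upyaw,al+12*D)); print('up',st())
    bot.servo_line(p-25*RX+[0,0,25],q,speed=100); print('near',st())
    return p,q
E
python3 - <<'E'
from h import *
p,q=place_stone(86)
c=cam('scene');cv2.imwrite('pics/s1.png',cv2.resize(c['image'][180:330,280:500],None,fx=3,fy=3,interpolation=cv2.INTER_CUBIC))
E
```

```text
up t=9.5 p=[531.6 294.1 194.9] w=52.4 F=[-0.2 -0.  -3.1]
near t=10.7 p=[566.3 297.4 100.1] w=52.4 F=[-0.7  0.  -3.4]
```

View pics/s1.png

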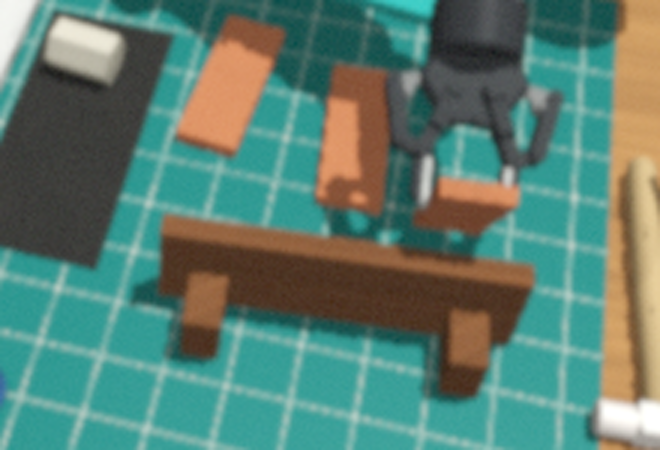

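The crop shows the stone at (468,205), held between the fingers with its upper end up and just in front of the rail. I'll lower it, push it to the rail, and release.

```bash
cat >> h.py <<'E'
def finish_stone(p,q,al=64*D):
    h=bot.servo_line(p-12*RX+[0,0,-6],speed=40,until_force=4); print('floor',h,st())
    z=bot.read_state()['ee_pos'][2]+1.0
    a=p*[1,1,0]+[0,0,z]
    h=bot.servo_line(a+12*RX,speed=30,until_force=4); print('rail',h,st())
    bot.move_gripper(64); bot.dwell(.3); print('rel',st())
    f=np.sin(al)*RX-np.cos(al)*np.array([0,0,1])
    e=np.array(bot.read_state()['ee_pos']); bot.servo_line(e-f*70,speed=150)
    bot.move_to(e-f*70+[-40,0,120],tool(RYAW+15*D,al))
E
python3 - <<'E'
from h import *
al=64*D;Z=np.array([0,0,1]);u=np.cos(al)*RX+np.sin(al)*Z; n=-np.sin(al)*RX+np.cos(al)*Z
p=RE+86*RY-u*(90/np.sin(al))+75*u+17*n
finish_stone(p,None)
c=cam('scene');cv2.imwrite('pics/s2.png',cv2.resize(c['image'][180:330,280:500],None,fx=3,fy=3,interpolation=cv2.INTER_CUBIC))
E
```

```text
floor True t=11.4 p=[576.5 298.4  76.1] w=52.6 F=[0.4 0.8 4.7]
rail True t=11.7 p=[577.9 298.6  75.7] w=52.6 F=[-2.5 -0.2  5.1]
rel t=12.3 p=[577.8 298.6  75.7] w=63.9 F=[0.2 0.2 0.2]
```

View pics/s2.png

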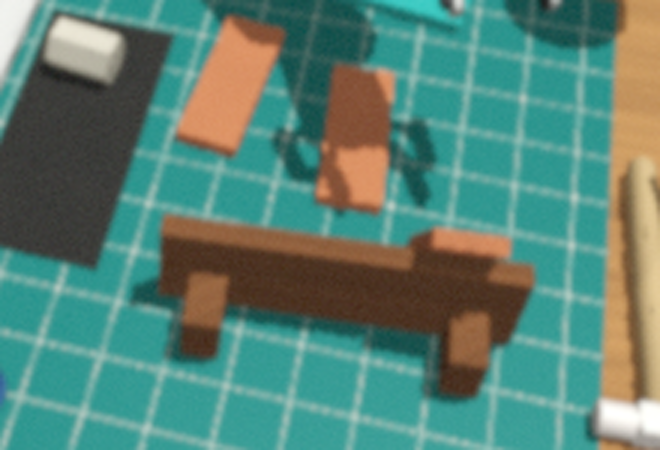

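Run:
```python
from h import *
c=cam('side');P=cloud(c)
cv2.imwrite('pics/s3.png',cv2.resize(c['image'][130:230,250:400],None,fx=4,fy=4,interpolation=cv2.INTER_CUBIC))
hsv=cv2.cvtColor(c['image'],cv2.COLOR_BGR2HSV)
m=(cv2.inRange(hsv,(3,120,60),(15,255,255))>0)&(P[...,2]>3)&(P[...,2]<170)&(P[...,1]>0)&(P[...,1]<400)&(P[...,0]<660)&(P[...,0]>530)
Q=P[m];d=(Q-RE)@RX;s=(Q-RE)@RY
print(len(Q))
for z0 in range(0,150,15):
    k=(Q[:,2]>=z0)&(Q[:,2]<z0+15)
    if k.sum()>3: print(z0,k.sum(),np.percentile(d[k],[5,50,95]).round(),np.percentile(s[k],[2,50,98]).round())
```

```text
1189
0 79 [-70.  -2.  10.] [-139.  -16.  108.]
15 158 [-65.  -2.   7.] [-140.   24.  106.]
30 154 [-54.  -2.   5.] [-140.   14.  108.]
45 141 [-44.  -2.  14.] [-140.   37.  109.]
60 138 [-36.  -2.   9.] [-141.   17.  107.]
75 157 [-28.  -2.  12.] [-140.   15.  108.]
90 246 [-17.   4.  14.] [-136.  -11.  110.]
105 59 [-11.  -4.   6.] [ 56.  79. 111.]
120 46 [ 0.  5. 11.] [ 56.  74. 109.]
135 11 [ 7. 10. 13.] [56. 74. 99.]
```

View pics/s3.png

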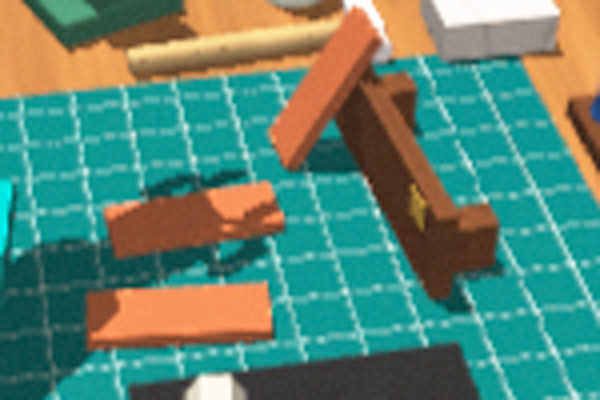

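The stone leans on the rail at crop (330,90), at about 60°. Next, stones B and C.

```bash
cat >> h.py <<'E'
def do_stone(x,y,yaw,s,o=75):
    bot.move_to([x-50,y,300],tool(yaw,0)); pick_stone(x,y,yaw,o)
    assert bot.read_state()['grip_width']>48
    p,q=place_stone(s); assert bot.read_state()['grip_width']>48
    finish_stone(p,q)
E
sed -i 's/\[x,y,17\]/[x,y,18]/' h.py
python3 - <<'E'
from h import *
do_stone(459,210.5,3.8*D,-1)
do_stone(428,91.7,-6.3*D,-86)
c=cam('side');P=cloud(c)
cv2.imwrite('pics/s4.png',cv2.resize(c['image'][120:240,250:400],None,fx=4,fy=4,interpolation=cv2.INTER_CUBIC))
E
```

```text
down hit False t=19.1 p=[459.3 210.6  18.5] w=75.2 F=[ 0.3 -0.8  1.1]
grip t=19.4 p=[459.4 210.7  19.1] w=52.3 F=[-3.6 -1.2 12.1]
lift t=20.5 p=[458.6 210.3 149. ] w=52.4 F=[-0.3  0.1 -2.5]
up t=23.9 p=[540.3 207.5 194.9] w=52.2 F=[ 0.2  0.3 -2.8]
near t=25.1 p=[575.  210.9 100.1] w=52.4 F=[-0.9  0.1 -2.9]
floor True t=25.7 p=[585.1 211.8  76.8] w=52.4 F=[-0.5  0.4  4.5]
rail True t=26.1 p=[586.9 212.   76.5] w=52.4 F=[-2.6 -0.5  6.3]
rel t=26.6 p=[586.6 212.   76.3] w=64.3 F=[ 0.1  0.8 -0.1]
down hit False t=32.9 p=[428.3  91.8  18.4] w=75.2 F=[ 0.1 -0.5 -0.6]
grip t=33.2 p=[428.3  91.8  19. ] w=52.5 F=[-5.6 -0.9 16.1]
lift t=34.2 p=[427.6  91.6 149.2] w=52.5 F=[-0.4 -0.5 -2. ]
up t=37.5 p=[548.7 122.9 194.9] w=52.4 F=[-0.   0.9 -1.3]
near t=38.7 p=[583.4 126.3 100.1] w=52.2 F=[-0.2 -0.9 -2.2]
floor True t=39.3 p=[593.9 127.3  76.4] w=52.9 F=[-1.1 -0.1  5.4]
rail True t=39.8 p=[602.7 128.3  76.3] w=52.7 F=[-2.8  0.   6. ]
rel t=40.4 p=[602.2 128.2  75.9] w=63.9 F=[-0.4  0.7  0.6]
```

View pics/s4.png

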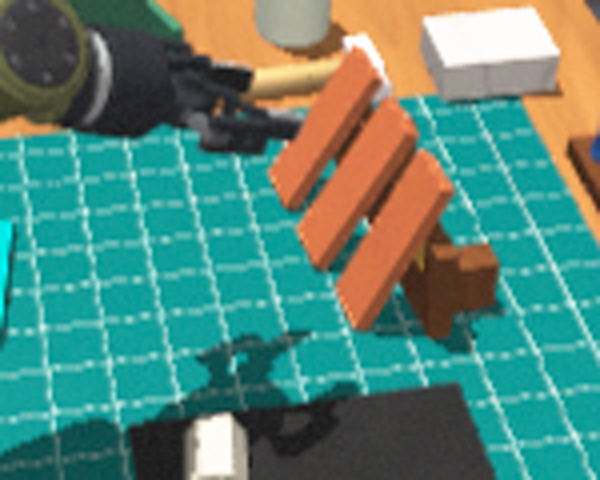

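All three stones lean correctly, with their tops at crop (365,70), (400,120) and (435,170). Now the first chisel, gripped with the tool horizontal.

```bash
cat >> h.py <<'E'
BY=6*D
def show_ik(pts):
    for n,p,q in pts:
        j=bot.ik(p,q); print(n,None if j is None else np.round(j,2))
def chisel_pts(x,y,ty,tx=507,zg=140):
    f=np.array([np.cos(BY),np.sin(BY),0]);g=np.array([x,y,zg])-11*f;qh=tool(BY,90*D)
    return [('pre',g-70*f,qh),('g',g,qh),('up',g+[0,0,110],qh),('mid',np.array([430,-200,290]),tool(0,60*D)),('over',np.array([tx,ty,110]),tool(0,0)),('low',np.array([tx,ty,25.5]),tool(0,0))]
E
python3 - <<'E'
from h import *
show_ik(chisel_pts(481,-313.5,-165));show_ik(chisel_pts(486.5,-372,-212))
show_ik([('w',[350,-100,350],tool(0,45*D)),('w2',[380,-250,280],tool(BY,90*D)),('w2',[380,-250,280],tool(-20*D,90*D))])
print(bot.read_state()['joint_positions'].round(2))
E
```

```text
pre [-1.19  0.62  2.12  1.82  1.46 -1.18]
g [-1.03  0.65  2.04  1.97  1.38 -1.15]
up [-1.03  0.38  2.06  1.91  1.29 -0.91]
mid [-0.83 -0.18  2.21  1.29  0.73 -0.12]
over [-0.38  0.42  1.71 -0.    1.01  1.19]
low [-0.38  0.56  1.74 -0.    0.84  1.19]
pre [-1.23  0.67  1.97  1.78  1.46 -1.09]
g [-1.08  0.7   1.9   1.9   1.38 -1.06]
up [-1.08  0.46  1.92  1.85  1.31 -0.84]
mid [-0.83 -0.18  2.21  1.29  0.73 -0.12]
over [-0.46  0.46  1.66 -0.    1.03  1.11]
low [-0.46  0.59  1.69 -0.    0.86  1.11]
w [-0.65 -0.58  2.21  0.57  0.93  0.71]
w2 [-1.17  0.11  2.31  1.8   1.38 -0.87]
w2 [-0.95 -0.06  2.48  2.4   1.   -1.11]
[ 0.04 -0.01  2.28  2.23  0.36 -0.83]
```

```bash
cat >> h.py <<'E'
def do_chisel(x,y,ty,tx=507):
    P={n:(p,q) for n,p,q in chisel_pts(x,y,ty,tx)}
    bot.move_gripper(38)
    bot.move_to(P['pre'][0]+[0,0,140],P['pre'][1]); bot.servo_line(P['pre'][0],speed=200)
    print('in hit',bot.servo_line(P['g'][0],speed=70,until_force=6),st())
    bot.move_gripper(5,grip_force=70); print('grip',st())
    bot.servo_line(P['up'][0],speed=90); print('up',st())
    assert 12<bot.read_state()['grip_width']<20
    bot.move_to(*P['mid']); bot.move_to(*P['over']); print('over',st())
def lay_chisel(ty,tx=507):
    print('low',bot.servo_line([tx,ty,25.5],speed=50,until_force=3),st())
E
python3 - <<'E'
from h import *
do_chisel(481,-313.5,-165)
c=cam('side');cv2.imwrite('pics/c1.png',cv2.resize(c['image'][170:380,240:440],None,fx=3,fy=3,interpolation=cv2.INTER_CUBIC))
E
```

```text
in hit False t=46.1 p=[ 469.8 -314.8  139.9] w=38.5 F=[ 0.   0.4 -0.2]
grip t=46.4 p=[ 469.9 -314.8  140. ] w=13.9 F=[ 0.5 -0.2  0.6]
up t=47.8 p=[ 470.  -314.6  249.5] w=14.4 F=[ 0.2 -0.4 -0.2]
over t=49.7 p=[ 506.6 -165.2  109.4] w=14.3 F=[ 0.2  0.2 -0.4]
```

View pics/c1.png

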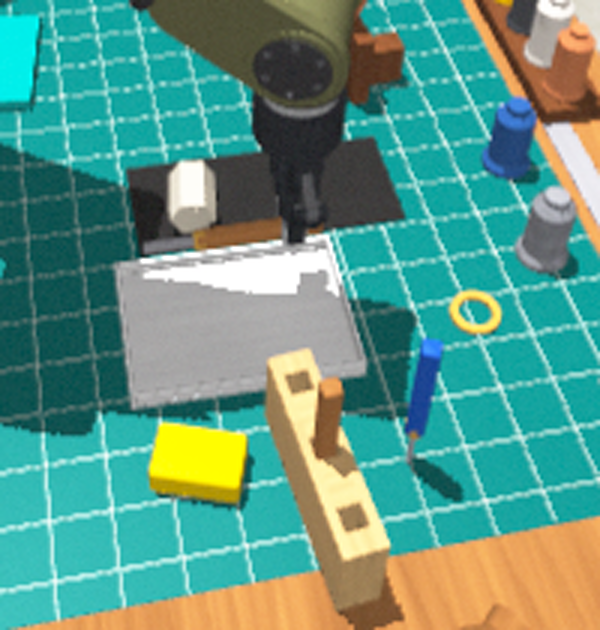

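Chisel 1 is held horizontally above the tray, with its handle at (240,237). I'll lay it down and fetch the second one.

```bash
cat >> h.py <<'E'
def release_chisel(ty,tx=507):
    lay_chisel(ty,tx); bot.move_gripper(28); bot.dwell(.2)
    bot.servo_line([tx,ty,120],speed=200); print('rel',st())
E
python3 - <<'E'
from h import *
release_chisel(-165)
bot.move_to([430,-200,290],tool(0,60*D))
do_chisel(486.5,-372,-212)
release_chisel(-212)
bot.move_to([400,-40,300],tool(0,0))
c=cam('side');P=cloud(c);cv2.imwrite('pics/c2.png',cv2.resize(c['image'][200:380,260:440],None,fx=3,fy=3,interpolation=cv2.INTER_CUBIC))
c=cam('wrist');cv2.imwrite('pics/w2.png',c['image']);import pickle;pickle.dump((c,cloud(c)),open('w2.pkl','wb'))
E
```

```text
low False t=51.6 p=[ 507.1 -165.    25.7] w=14.2 F=[-0.4 -0.2 -0.8]
rel t=52.7 p=[ 506.5 -164.8  119. ] w=27.9 F=[-0.3  0.2 -0.5]
in hit False t=56.9 p=[ 475.3 -373.3  140. ] w=38.5 F=[-0.6 -0.5  0.1]
grip t=57.3 p=[ 475.4 -373.3  140. ] w=14.4 F=[-0.5 -0.5 -0. ]
up t=58.6 p=[ 475.5 -373.1  249.4] w=14.3 F=[ 0.6  0.  -1.2]
over t=60.7 p=[ 506.7 -212.2  109.5] w=14.3 F=[ 0.7  0.  -2. ]
low False t=62.5 p=[ 507.1 -212.1   25.7] w=14.5 F=[-0.4 -0.3 -1.7]
rel t=63.6 p=[ 506.6 -211.8  119.1] w=27.7 F=[ 0.1 -0.2 -0.9]
```

View pics/c2.png

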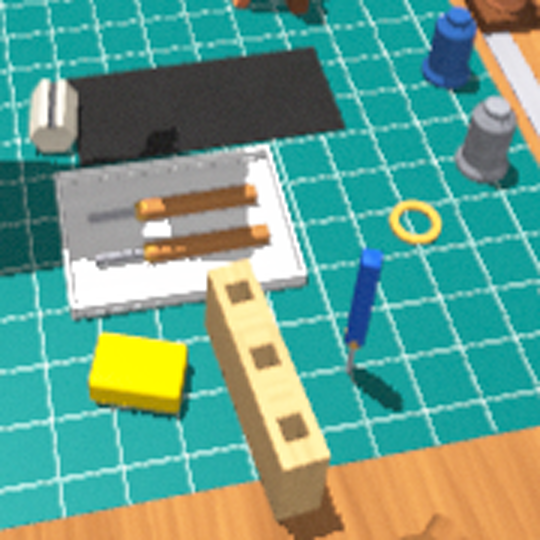

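View pics/w2.png

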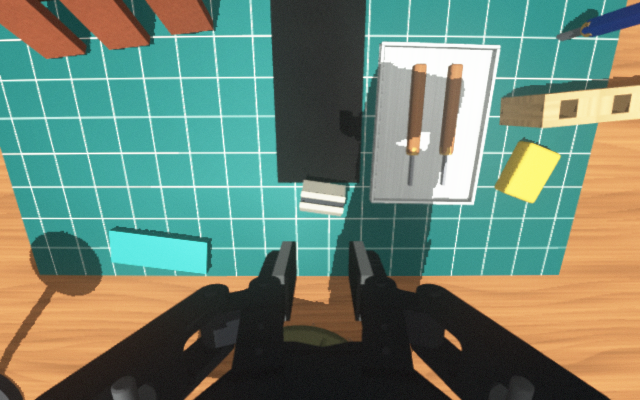

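Both chisels lie flat in the tray, at crop (170,205) and (180,245). The slip has been knocked to the near edge of the pad, at wrist (323,197), with a dark stripe that looks like the groove. I'll enlarge that area and measure the slip.

Run:
```python
from h import *
bot.move_to([320,-50,200],tool(0,0)) if bot.ik([320,-50,200],tool(0,0)) is not None else print('no')
print(st())
c=cam('wrist');P=cloud(c);import pickle;pickle.dump((c,P),open('w3.pkl','wb'))
m=(P[...,2]>8)&(P[...,2]<60)&(abs(P[...,0]-375)<70)&(abs(P[...,1]+45)<60)
v,u=np.nonzero(m);print(u.min(),u.max(),v.min(),v.max())
Q=P[m];T=Q[Q[:,2]>38];r=cv2.minAreaRect(T[:,:2].astype(np.float32));print('top',r,np.percentile(Q[:,2],[50,95,99]).round(1))
r=cv2.minAreaRect(Q[:,:2].astype(np.float32));print('all',r)
um=int(np.median(u))
for vv in range(v.min(),v.max()+1,2): print(vv,P[vv,um].round(1).tolist(),c['image'][vv,um].tolist())
a,b=v.min()-15,v.max()+15;e,f=u.min()-15,u.max()+15
cv2.imwrite('pics/w3.png',cv2.resize(c['image'][a:b,e:f],None,fx=4,fy=4,interpolation=cv2.INTER_CUBIC)[:600,:800])
```

```text
t=65.4 p=[320.8 -50.4 200.6] w=27.9 F=[-0.5  0.6  1. ]
280 344 124 176
top ((358.53350830078125, -39.63107681274414), (59.92610168457031, 25.593961715698242), 81.45860290527344) [36.2 40.2 40.8]
all ((358.3179626464844, -39.568565368652344), (60.031375885009766, 46.40950393676758), 81.76109313964844)
124 [384.2, -39.0, 1.4] [27, 29, 27]
126 [382.1, -39.0, 2.9] [29, 33, 29]
128 [380.9, -39.6, 20.6] [111, 125, 125]
130 [379.2, -39.7, 25.7] [136, 153, 153]
132 [377.3, -39.8, 26.9] [136, 151, 152]
134 [375.5, -39.8, 29.0] [134, 151, 151]
136 [373.9, -39.9, 32.6] [135, 149, 152]
138 [372.2, -40.0, 35.4] [134, 150, 152]
140 [370.5, -40.0, 37.9] [128, 144, 145]
142 [368.8, -40.1, 39.9] [183, 202, 207]
144 [nan, nan, nan] [187, 208, 213]
146 [364.9, -40.0, 38.3] [191, 211, 215]
148 [363.1, -40.0, 39.5] [186, 205, 208]
150 [360.7, -39.9, 35.6] [110, 112, 108]
152 [358.8, -39.8, 35.6] [95, 95, 91]
154 [356.9, -39.8, 36.1] [98, 95, 92]
156 [355.0, -39.8, 36.3] [94, 95, 90]
158 [353.6, -39.9, 40.0] [169, 187, 191]
160 [351.5, -39.9, 38.9] [191, 212, 216]
162 [349.8, -39.9, 40.9] [188, 212, 214]
164 [347.5, -39.8, 38.8] [209, 229, 230]
166 [345.2, -39.7, 36.5] [166, 186, 189]
168 [342.4, -39.5, 31.9] [154, 169, 170]
170 [339.3, -39.3, 26.6] [151, 170, 171]
172 [336.1, -39.1, 20.4] [155, 172, 170]
174 [329.7, -38.3, -0.9] [150, 160, 82]
176 [327.6, -38.3, 0.0] [150, 158, 72]
```

View pics/w3.png

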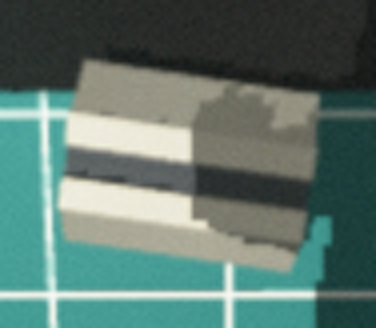

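The groove is already on top: the depth across it reads 36 mm against 40 mm for the face. The slip just lies off the pad, so I'll carry it back level.

Run:
```python
from h import *
yw=-8.5*D;q=tool(yw,0);x,y=358.4,-39.6
bot.move_gripper(74); bot.move_to([x,y,90],q)
print('down',bot.servo_line([x,y,20],speed=70,until_force=6),st())
bot.move_gripper(45,grip_force=60);print('grip',st())
bot.servo_line([x,y,90],speed=80);print('lift',st())
w=bot.read_state()['grip_width']
if w>50:
    bot.servo_line([500,-36,90],speed=100);print(st())
    print('low',bot.servo_line([500,-36,19],speed=30,until_force=3),st())
    bot.move_gripper(74);bot.dwell(.2);bot.servo_line([500,-36,120],speed=150)
bot.move_to([380,-60,300],tool(0,0));print(st())
c=cam('wrist');P=cloud(c);cv2.imwrite('pics/w4.png',c['image'])
m=(P[...,2]>10)&(P[...,2]<60)&(abs(P[...,0]-480)<90)&(abs(P[...,1]+35)<55)
Q=P[m];print(len(Q),cv2.minAreaRect(Q[:,:2].astype(np.float32)),np.percentile(Q[:,2],[50,95,99]).round(1))
```

```text
down False t=67.6 p=[358.6 -39.7  20.3] w=74.0 F=[0.2 0.3 0.4]
grip t=67.9 p=[358.7 -39.6  20.6] w=59.4 F=[-1.3  0.9 10.1]
lift t=68.9 p=[358.1 -39.6  89.6] w=59.6 F=[-0.8  0.6 -1.9]
t=70.5 p=[499.7 -36.   90. ] w=59.5 F=[-0.8  0.6 -2.5]
low True t=72.5 p=[500.1 -36.   23.6] w=59.5 F=[-2.5 -0.1  6.4]
t=74.6 p=[380.3 -59.9 298.8] w=73.9 F=[ 0.4  0.4 -0.7]
1959 ((499.4261779785156, -35.49549865722656), (60.23763656616211, 46.93349838256836), 81.35774993896484) [39.3 43.5 44.1]
```

View pics/w4.png

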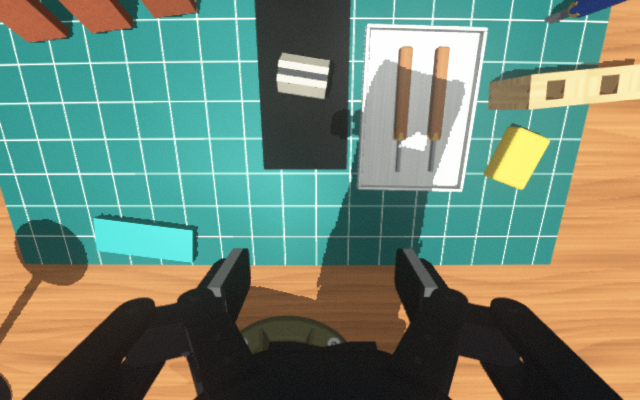

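The slip is on the pad at wrist (304,75) with the groove up, and both chisels are flat. I'll do one last numeric check and take one picture, then hand in.

Run:
```python
from h import *
bot.dwell(.5)
c=cam('wrist');P=cloud(c);hsv=cv2.cvtColor(c['image'],cv2.COLOR_BGR2HSV)
reg=(P[...,0]>350)&(P[...,0]<560)&(P[...,1]<-112)&(P[...,1]>-262)
m=(cv2.inRange(hsv,(5,90,40),(22,255,255))>0)&reg
L,lab,s,ce=cv2.connectedComponentsWithStats(m.astype(np.uint8))
for i in range(1,L):
    if s[i,4]>100:
        Q=P[lab==i];n=np.argsort(Q[:,0]);k=len(n)//4
        print('handle',ce[i].round(),np.nanmean(Q,0).round(1),Q.min(0).round(),Q.max(0).round(),'z ends',np.median(Q[n[:k],2]).round(1),np.median(Q[n[-k:],2]).round(1))
t=P[reg&(P[...,2]>14)];print('tray+',np.nanmin(t,0).round(),np.nanmax(t,0).round())
c=cam('side');P=cloud(c);hsv=cv2.cvtColor(c['image'],cv2.COLOR_BGR2HSV)
for s0 in(84,-1,-86):
    S=(P-RE)@RY;m=(cv2.inRange(hsv,(3,150,60),(15,255,255))>0)&(abs(S-s0)<22)&(P[...,2]>5)
    d=(P-RE)@RX;m&=(d>-90)&(d<25)
    Q=np.stack([d[m],P[...,2][m]],1);lo=[];
    for z in range(10,130,10):
        k=abs(Q[:,1]-z)<5
        if k.sum()>3: lo.append((np.percentile(Q[k,0],5),z))
    lo=np.array(lo);f=np.polyfit(lo[:,1],lo[:,0],1);print(s0,m.sum(),'slope',np.degrees(np.arctan2(1,f[0])).round(1),'top z',Q[:,1].max().round())
cv2.imwrite('pics/f.png',c['image'])
```

```text
handle [403.  93.] [ 478.9 -163.7   19.4] [ 421. -172.   14.] [ 534. -156.   22.] z ends 19.2 19.3
handle [438.  93.] [ 479.8 -210.2   19.3] [ 421. -218.   13.] [ 533. -203.   22.] z ends 19.4 19.2
handle [521. 316.] [ 391.5 -123.4  342.7] [ 387. -129.  331.] [ 394. -112.  363.] z ends 332.7 347.9
tray+ [ 350. -262.   14.] [ 560. -112.  375.]
84 299 slope 59.1 top z 138.0
-1 333 slope 59.3 top z 139.0
-86 359 slope 64.1 top z 142.0
```

View pics/f.png

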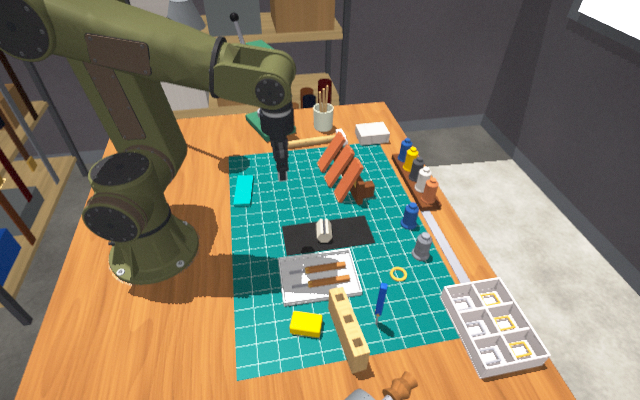

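The side view confirms the layout: stones at (340,165), slip at (323,231), chisels at (325,273). The bystanders are where they were, so I'm handing in.

Run:
```python
from h import *
bot.finish_job();print(st())
```

```text
the job is handed in; nothing more can be done
the job is handed in; nothing more can be done
```

The bench is set out and the job is handed in; the last clock reading was about 75 s of the 210 s allowed.

- **Stones:** all three reddish stones stand on a short end and lean on the rail. The last measured slopes are about 59°, 59° and 64°.
- **Chisels:** only two were present. Both lie flat in the tray, with the handle tops level at about 19 mm at both ends. Their centres are within about 25 mm of the tray centre.
- **Slip stone:** only one was present. It had been knocked off the near end of the pad during the run and already had its groove on top, so I did not need to turn it. I set it back near the middle of the pad, groove up, with its top face at about 43.5 mm.
- **Left alone:** I did not touch the turquoise stone, the blue chisel or the bystanders. In the last picture the wax, ring and spools stand as before and the mallet is partly hidden; I did not measure any of them.

No check failed. While lowering the first two stones to the rail, the arm felt a force early, about 10 mm short. They tipped onto the rail when released, which is why they lean a little flatter than the third. I did not measure the contact force on the rail.

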